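# Make up two gift kits

### The arm

A 7-joint arm with a two-finger parallel gripper is mounted at the origin on a cart in front of the work surface, level with it; the furniture and walls round the work are solid. World frame = base frame: x ahead of the robot, y to its left, z up, the work surface at z = 0. Lengths are in m, angles in rad, forces in N, time in s.
With the tool pointing down it reaches from about 0.4 to 0.85 m from the base axis. Payload 10.4 kg.
Tool frame: the origin (TCP) lies where the fingers leave the gripper's body, on its centre line; the fingertips stand 73 mm ahead of it and the grasp point (between the pads) lies 54 mm ahead of it; z points along the fingers, y is the direction in which the jaws open and shut (so a half turn about z gives the same grasp; the last joint's range is limited). The gripper opens to 85 mm and grips with 20 to 120 N. Pads are 22 mm wide; open, the fingers measure 114 mm over their backs; the gripper's body (76 mm by 85 mm) begins 54 mm behind the grasp point. The pads swing forward as they close: fully open they stand 13 mm farther back than shut.
Start: joints at [1.245, 0.332, -0.065, 1.46, 0.022, 1.35, -0.088], TCP at [0.186, -0.597, 0.304] pointing down, gripper open.
Joint ranges: [-2.6, 2.6], [-0.5, 2.12], [-1.47, 1.34], [0.16, 2.42], [-1.27, 4.41], [0.06, 2.06], [-2.6, 2.6]. Speed limits (rad/s): [2.22, 2.22, 2.79, 2.79, 3.14, 3.14, 3.14].

### API

Orientations are given as a unit quaternion [x, y, z, w].
In Python, from workcell import get_obs, camera, camera_model, hand_in gives the robot as it stands.
- The arm moves only by the shell command python3 -m crank 'ROWS' [FORCE]. ROWS is text: rows parted by semicolons, each of 7 numbers parted by spaces: the shift along the tool's x, y, z in units of 40 mm (1.0 is 40 mm), then the turn, a rotation vector about the tool's x, y, z in units of 8 degrees (1.0 is 8 degrees), then the finger opening in mm, from 0 to 85.4. In form: x y z ax ay az jaw; .... A call has exactly 10 rows; each row shifts and turns the pose as measured when the row begins, along the tool's axes as they then stand; what a row does not reach is not made up. A row lasts 1/10 s, in which the tool goes at most 50 mm and 8.59 degrees, less where a joint would pass 70% of its speed; a pose out of reach is approached as far as the arm can. A call is refused whole if a number of a shift passes 1 or a number of a turn 1, either way. A call with a gripper value outside its range is refused whole. The fingers move at their own pace and stop on an object; FORCE is the grip in N (left out, the last holds). Time passes only in rows, so rows that do not move let the fingers close, or fill a call up. It gives the time, the measured TCP pose, the force and the opening at its end, in the units of the state.
- get_obs(): the state, without advancing time (a new reading comes with each control period).
- camera(name): name is "scene" or "top" or "wrist"; returns (picture, depth): 400x640x3 uint8, red, green, blue; 400x640 float32, m along the optical axis (not along the pixel's ray), 0 where there is no reading.
- camera_model(name): a dict with "fx", "fy", "cx", "cy" (pixels), "distortion" ([k1, k2, p1, p2, k3] as OpenCV has them; the pictures are not rectified), "position" and "rotation" of the camera in the world; the wrist camera has in their place "hand_eye" (4x4, takes a point from camera to tool coordinates, whose origin is the TCP and whose axes are the flange's). Camera axes: x right, y up, looking along -z (the intrinsics and any distortion apply to the point x, -y, -z); pixel columns grow to the right and rows downward; lengths in m; the calibration is good to about 2 mm. A picture is of the moment at which its call begins: read the wrist's pose just before it. camera_model takes no time and is no camera call.
- hand_in(): hands the job in, once; it reports no verdict.
The state is a dict: "clock": time; "joint_pos": joint angles; "joint_velocities": joint speeds; "tau": joint torques, N m; "position": TCP position; "ee_rot": TCP orientation; "ft_force": force on the tool from outside, world axes, zero at the start; "torque": the same for the moment, N m; "grip_width": opening from 0.0 (shut) to 1.0 (fully open).
Only numpy, scipy, OpenCV 4.12 (cv2) and the standard library are available. Lean on these libraries where they do the work, as an engineer would, in place of code of your own. Each camera call takes 0.05 s, during which the arm holds its last target.

### The job

Make up the two gift kits from the stock on the table: the brown bottle and the small kraft soap carton go in the blue tray, the black-lidded tin and the open glass candle in the yellow tray, one thing flat in each compartment (either one) and upright as it stood. The blue kit goes out first, so finish it before you put anything in the yellow tray. Set things down gently, do not drop them, and leave the white bottle and the blue coaster pack where they are.

Things in the scene. Friction and masses are not known exactly. Their poses are not given: they have to be found in the camera images.
- brown_bottle: brown glass bottle with a small black cap and dark label, no reeds in it, standing; round, 48 mm across, 120 mm high including the cap (the straight body reaches about 75 mm up). Origin: centre of the underside; z up. About 0.17 kg.
- soap_carton: small kraft (yellowish tan) soap carton lying flat, a box 45 mm (its x) by 63 mm (its y), 26 mm high. Origin: centre of the underside; z up. About 0.1 kg.
- black_lid_tin: low round pot with a wide black lid and pale sides, 59 mm across at the lid (56 mm below it), 41 mm high; the lid is the top 11 mm and does not come off. Origin: centre of the underside; z up. About 0.09 kg.
- glass_candle: open glass with a cream candle in it, no lid, round, 60 mm across at the rim, 60 mm high. Origin: centre of the underside; z up. About 0.22 kg.
- blue_tray: blue gift tray with two square compartments side by side, 175 x 90 mm and 13 mm high, fixed to the table. The floor is 5 mm thick, so things stand 5 mm above the table in it; walls and divider are 5 mm thick and rise 8 mm above the floor. Each compartment is 80 x 80 mm inside. Origin: centre of the underside, on the table; x across the tray (90 mm), y along it (175 mm); the compartments' centres lie at y = +42.5 mm and y = -42.5 mm.
- yellow_tray: yellow gift tray with two square compartments side by side, 175 x 90 mm and 13 mm high, fixed to the table. The floor is 5 mm thick, so things stand 5 mm above the table in it; walls and divider are 5 mm thick and rise 8 mm above the floor. Each compartment is 80 x 80 mm inside. Origin: centre of the underside, on the table; x across the tray (90 mm), y along it (175 mm); the compartments' centres lie at y = +42.5 mm and y = -42.5 mm.
- white_bottle: slim whitish bottle with a black cap, 33 mm across, 125 mm high; not wanted, leave it. Origin: centre of the underside; z up.
- blue_coasters: flat round pack of coasters, light blue, 86 mm across, 13 mm high; not wanted, leave it. Origin: centre of the underside; z up.
- glass_jar: big round glass jar with a lid and a red band, heavy and fixed, never to be moved: keep clear of it; 160 mm across at the lid, 200 mm high. (Other fixed goods, reed bottles and tins up to 90 mm high, stand close behind the stock, farther from the robot, so grip stock with the fingers to its left and right.) Origin: centre of the underside; z up.
Mind the look-alikes: they are no part of the job. Of the things that look like the soap_carton, the larger one is meant.

How it is judged:
On the way, in this order (a step that is already met when the one before it is completed fails the run):
1. the blue kit is complete (brown bottle and soap carton each flat in a compartment of the blue tray) while nothing has yet been put in the yellow tray ((((x of brown_bottle in the frame of blue_tray between -0.018 and 0.018 m and y of brown_bottle in the frame of blue_tray between 0.0245 and 0.0605 m and z of brown_bottle in the frame of blue_tray between 0.002 and 0.009 m and angle between brown_bottle's own z axis and vertical below 0.1 rad) and (x of soap_carton in the frame of blue_tray between -0.02 and 0.02 m and y of soap_carton in the frame of blue_tray between -0.0625 and -0.0225 m and z of soap_carton in the frame of blue_tray between 0.002 and 0.009 m and angle between soap_carton's own z axis and vertical below 0.1 rad)) or ((x of brown_bottle in the frame of blue_tray between -0.018 and 0.018 m and y of brown_bottle in the frame of blue_tray between -0.0605 and -0.0245 m and z of brown_bottle in the frame of blue_tray between 0.002 and 0.009 m and angle between brown_bottle's own z axis and vertical below 0.1 rad) and (x of soap_carton in the frame of blue_tray between -0.02 and 0.02 m and y of soap_carton in the frame of blue_tray between 0.0225 and 0.0625 m and z of soap_carton in the frame of blue_tray between 0.002 and 0.009 m and angle between soap_carton's own z axis and vertical below 0.1 rad))) and (horizontal distance between black_lid_tin and yellow_tray above 0.075 m or height (world z) of black_lid_tin above 0.05 m) and (horizontal distance between glass_candle and yellow_tray above 0.075 m or height (world z) of glass_candle above 0.05 m)), for 0.2 s.
2. the yellow kit is complete too (tin and candle each flat in a compartment of the yellow tray) ((((x of brown_bottle in the frame of blue_tray between -0.018 and 0.018 m and y of brown_bottle in the frame of blue_tray between 0.0245 and 0.0605 m and z of brown_bottle in the frame of blue_tray between 0.002 and 0.009 m and angle between brown_bottle's own z axis and vertical below 0.1 rad) and (x of soap_carton in the frame of blue_tray between -0.02 and 0.02 m and y of soap_carton in the frame of blue_tray between -0.0625 and -0.0225 m and z of soap_carton in the frame of blue_tray between 0.002 and 0.009 m and angle between soap_carton's own z axis and vertical below 0.1 rad)) or ((x of brown_bottle in the frame of blue_tray between -0.018 and 0.018 m and y of brown_bottle in the frame of blue_tray between -0.0605 and -0.0245 m and z of brown_bottle in the frame of blue_tray between 0.002 and 0.009 m and angle between brown_bottle's own z axis and vertical below 0.1 rad) and (x of soap_carton in the frame of blue_tray between -0.02 and 0.02 m and y of soap_carton in the frame of blue_tray between 0.0225 and 0.0625 m and z of soap_carton in the frame of blue_tray between 0.002 and 0.009 m and angle between soap_carton's own z axis and vertical below 0.1 rad))) and (((x of black_lid_tin in the frame of yellow_tray between -0.013 and 0.013 m and y of black_lid_tin in the frame of yellow_tray between 0.0295 and 0.0555 m and z of black_lid_tin in the frame of yellow_tray between 0.002 and 0.009 m and angle between black_lid_tin's own z axis and vertical below 0.1 rad) and (x of glass_candle in the frame of yellow_tray between -0.013 and 0.013 m and y of glass_candle in the frame of yellow_tray between -0.0555 and -0.0295 m and z of glass_candle in the frame of yellow_tray between 0.002 and 0.009 m and angle between glass_candle's own z axis and vertical below 0.1 rad)) or ((x of black_lid_tin in the frame of yellow_tray between -0.013 and 0.013 m and y of black_lid_tin in the frame of yellow_tray between -0.0555 and -0.0295 m and z of black_lid_tin in the frame of yellow_tray between 0.002 and 0.009 m and angle between black_lid_tin's own z axis and vertical below 0.1 rad) and (x of glass_candle in the frame of yellow_tray between -0.013 and 0.013 m and y of glass_candle in the frame of yellow_tray between 0.0295 and 0.0555 m and z of glass_candle in the frame of yellow_tray between 0.002 and 0.009 m and angle between glass_candle's own z axis and vertical below 0.1 rad)))), for 0.2 s.
At the end, for the whole second after the job is handed in: Bottle and soap in the blue tray, tin and candle in the yellow, one per compartment: base on its floor (4 mm), within its walls, within 0.1 rad of upright, released, at rest. White bottle and coasters within 30 mm of their start (all of step 2 and contact force between the fingers and brown_bottle below 0.1 N and contact force between the fingers and soap_carton below 0.1 N and contact force between the fingers and black_lid_tin below 0.1 N and contact force between the fingers and glass_candle below 0.1 N and linear speed of each of brown_bottle, soap_carton, black_lid_tin, glass_candle below 0.02 m/s and distance of each of white_bottle, blue_coasters from where it was at the start of the episode below 0.03 m); the robot touches nothing.
It fails at once if a kit thing is dropped or knocked away: faster than 0.7 m/s with no finger on it (a fall of more than about 25 mm) ((linear speed of brown_bottle above 0.7 m/s and contact force between the fingers and brown_bottle below 0.05 N) or (linear speed of soap_carton above 0.7 m/s and contact force between the fingers and soap_carton below 0.05 N) or (linear speed of black_lid_tin above 0.7 m/s and contact force between the fingers and black_lid_tin below 0.05 N) or (linear speed of glass_candle above 0.7 m/s and contact force between the fingers and glass_candle below 0.05 N)).
It fails at once if the white bottle or the coaster pack is moved by more than 30 mm or tipped (distance of any of white_bottle, blue_coasters from where it was at the start of the episode above 0.03 m or angle between any of white_bottle, blue_coasters's own z axis and vertical above 0.5 rad).
It also fails if it takes over 112 s, if anything falls off the work surface, if the arm or the gripper's body presses on something with over 40 N, if the wrist force passes 120 N, or if a joint passes its speed limit or range.

## Working session

There is one attempt and no reset: what is moved stays moved. The work goes in short steps, Python scripts to look and compute and a shell command to move; the robot and the scene stay as the last step left them, time stands still between calls to the robot, and variables do not carry over. Pictures are saved under pics/ and viewed, and the job is handed in when it is done.

```bash
mkdir -p pics; ls; python3 - <<'E'
from workcell import *
import cv2,numpy as np
o=get_obs();print(o)
for n in["scene","top","wrist"]:
    m=camera_model(n);print(n,m)
    p,d=camera(n);cv2.imwrite(f"pics/{n}0.png",p[:,:,::-1]);np.save(f"pics/{n}0d.npy",d)
E
```

```text
pics
{'clock': 0.0, 'joint_pos': array([ 1.24538367,  0.33288319, -0.06472741,  1.4609438 ,  0.02156254,
        1.34993012, -0.08852505]), 'joint_velocities': array([-0.00245612,  0.00085559, -0.00045877,  0.0013134 , -0.00088539,
        0.00084027,  0.00070426]), 'tau': array([-4.04355069e-04, -6.25436425e+01,  4.91074228e-02, -3.91607451e+01,
        1.64131931e-02,  9.96515126e-03,  2.34101293e-05]), 'position': array([ 0.18631759, -0.59628648,  0.30310767]), 'ee_rot': array([ 9.88558643e-01,  1.50835237e-01, -1.22823443e-04, -7.25122460e-04]), 'ft_force': array([ 0.41782181,  0.05302723, -0.26806142]), 'torque': array([-0.05491406, -0.00359561,  0.05410418]), 'grip_width': 0.9983456043792237}
scene {'fx': 377.9590974396713, 'fy': 377.9590974396713, 'cx': 326.78619023195307, 'cy': 201.96902420900824, 'distortion': array([-0.06915989,  0.        ,  0.        ,  0.        ,  0.        ]), 'position': array([-0.09696466,  0.45103439,  0.72334866]), 'rotation': array([-0.20533159,  0.33213607,  0.79003794, -0.47261467])}
top {'fx': 442.19947820498646, 'fy': 442.19947820498646, 'cx': 317.3805919155808, 'cy': 197.86548172718503, 'distortion': array([-0.0943394,  0.       ,  0.       ,  0.       ,  0.       ]), 'position': array([0.27493401, 0.13111057, 1.35765185]), 'rotation': array([-0.06581729,  0.0636448 ,  0.70669227, -0.70157213])}
wrist {'fx': 341.2984619438386, 'fy': 341.2984619438386, 'cx': 317.9194503645543, 'cy': 198.014358063271, 'distortion': array([-0.07539146,  0.        ,  0.        ,  0.        ,  0.        ]), 'hand_eye': array([[ 3.92649857e-04,  9.48178984e-01,  3.17736463e-01,
         8.16766746e-02],
       [ 9.99999741e-01, -5.63804009e-04,  4.46714098e-04,
        -3.19672378e-04],
       [ 6.02706012e-04,  3.17736205e-01, -9.48178960e-01,
        -6.93800362e-02],
       [ 0.00000000e+00,  0.00000000e+00,  0.00000000e+00,
         1.00000000e+00]])}
```

View pics/scene0.png

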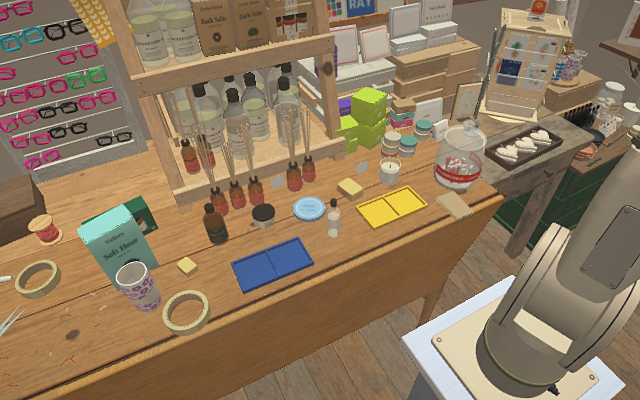

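View pics/top0.png

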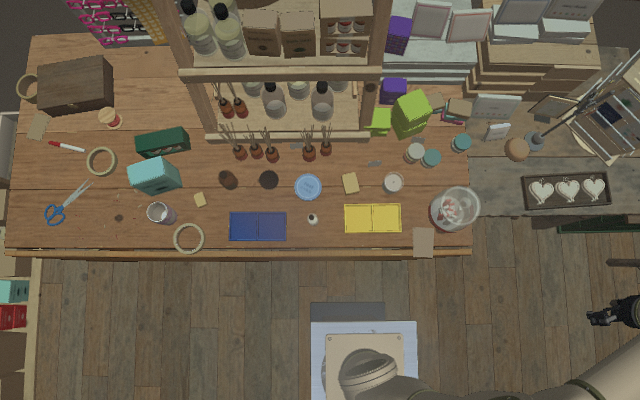

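View pics/wrist0.png

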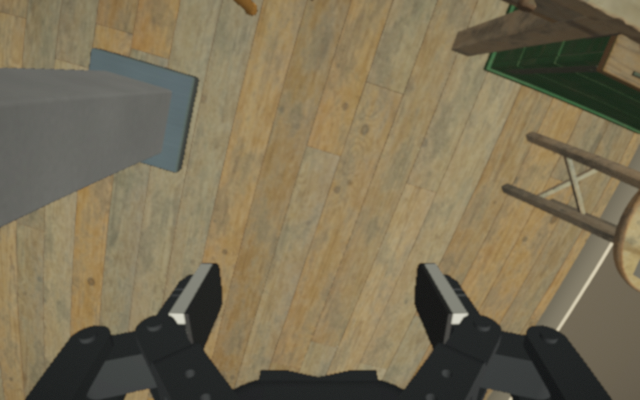

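The scene shows the stock clearly. In the top view the brown bottle is at about (228,180), tin (268,180), coasters (307,187), white bottle (312,219), candle (393,182), blue tray (258,226), yellow tray (372,218) and jar (455,208). The soap carton look-alikes are the tan blocks at (350,183) and (200,200). I'll measure both and enlarge them.

```bash
cat > h.py <<'E'
import numpy as np,cv2
from scipy.spatial.transform import Rotation as R
from workcell import *
def K(m): return np.array([[m['fx'],0,m['cx']],[0,m['fy'],m['cy']],[0,0,1]])
def pose(n,m,o=None):
    if n!='wrist': return R.from_quat(m['rotation']).as_matrix(),np.array(m['position'])
    o=o or get_obs(); T=np.eye(4);T[:3,:3]=R.from_quat(o['ee_rot']).as_matrix();T[:3,3]=o['position'];T=T@m['hand_eye'];return T[:3,:3],T[:3,3]
def rays(n,uv,o=None):
    m=camera_model(n);Rm,c=pose(n,m,o)
    p=cv2.undistortPoints(np.asarray(uv,float).reshape(-1,1,2),K(m),m['distortion']).reshape(-1,2)
    return c,np.c_[p[:,0],-p[:,1],-np.ones(len(p))]@Rm.T
def onplane(n,uv,z,o=None):
    c,r=rays(n,uv,o);return c+r*((z-c[2])/r[:,2])[:,None]
def cloud(n,d,o=None):
    h,w=d.shape;u,v=np.meshgrid(np.arange(w),np.arange(h));uv=np.c_[u.ravel(),v.ravel()]
    c,r=rays(n,uv,o);P=c+r*d.reshape(-1,1);return P.reshape(h,w,3)
E
python3 - <<'E'
from h import *
img=cv2.imread('pics/top0.png');d=np.load('pics/top0d.npy')
c=img[120:260,180:480];cv2.imwrite('pics/topcrop.png',cv2.resize(c,None,fx=2.6,fy=2.6,interpolation=cv2.INTER_CUBIC))
P=cloud('top',d);np.save('pics/top0P.npy',P)
for nm,uv in dict(bottle=(228,180),tin=(268,180),coast=(307,187),wb=(312,219),soapA=(350,183),soapB=(200,200),candle=(393,182),blue=(258,226),yel=(372,218),jar=(455,208),table=(330,230)).items():
    print(nm,P[uv[1],uv[0]].round(3))
hsv=cv2.cvtColor(img,cv2.COLOR_BGR2HSV)
def box(nm,lo,hi,roi,z):
    x0,y0,x1,y1=roi;M=np.zeros(hsv.shape[:2],np.uint8);M[y0:y1,x0:x1]=cv2.inRange(hsv,lo,hi)[y0:y1,x0:x1]
    cs,_=cv2.findContours(M,cv2.RETR_EXTERNAL,cv2.CHAIN_APPROX_NONE);k=max(cs,key=cv2.contourArea).reshape(-1,2)
    W=onplane('top',k,z);(cx,cy),(w,h),a=cv2.minAreaRect((W[:,:2]*1000).astype(np.float32));print(nm,'c',round(cx,1),round(cy,1),'size',round(w,1),round(h,1),'ang',round(a,1),'px',cv2.boundingRect(k))
box('blue',(105,100,40),(125,255,255),(215,200,300,250),.013)
box('yel',(20,150,120),(32,255,255),(335,195,410,240),.013)
print(hsv[183,350],hsv[200,200],hsv[200,330],hsv[182,393])
for roi,nm in [((335,165,365,200),'A'),((188,188,212,212),'B')]:
    box('soap'+nm,(15,60,170),(32,160,255),roi,.026)
box('coast',(95,50,120),(115,200,255),(285,165,330,205),.013)
E
```

```text
bottle [0.567 0.398 0.086]
tin [0.576 0.285 0.042]
coast [0.559 0.166 0.013]
wb [0.444 0.15  0.117]
soapA [0.568 0.033 0.026]
soapB [0.52  0.5   0.014]
candle [ 0.565 -0.096  0.047]
blue [0.438 0.317 0.011]
yel [ 0.46  -0.033  0.013]
jar [ 0.464 -0.242  0.173]
table [0.425 0.096 0.005]
blue c 438.3 329.0 size 154.1 86.5 ang 89.7 px (229, 212, 51, 29)
yel c 417.2 -7.2 size 12.2 0.0 ang 89.5 px (362, 232, 5, 1)
[ 23  93 170] [ 24  92 171] [ 14 105 126] [ 24  28 137]
soapA c 568.0 32.9 size 55.9 41.3 ang 9.7 px (343, 175, 16, 18)
soapB c 516.3 496.5 size 25.7 25.8 ang 26.7 px (196, 195, 9, 12)
coast c 559.1 164.9 size 77.9 82.6 ang 89.5 px (295, 174, 26, 27)
```

View pics/topcrop.png

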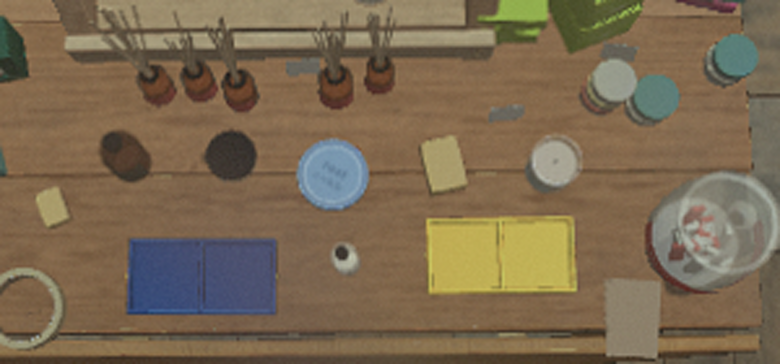

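Both tan blocks are in the crop. The one at crop (443,163), full image (350,183), measures about 41x56 mm, against 26x26 mm for the one at (200,200). The larger one is the soap carton (45x63 mm). I'll move to a hover and refine with the wrist camera.

```bash
python3 -m crank '0 0 -0.8 0 0 0.72 85; 0 0 -0.8 0 0 0.72 85; 0 0 -0.8 0 0 0.72 85; 0.7 -0.7 0 0 0 0 85; 0.7 -0.7 0 0 0 0 85; 0.7 -0.7 0 0 0 0 85; 0.7 -0.7 0 0 0 0 85; 0.7 -0.7 0 0 0 0 85; 0.7 -0.7 0 0 0 0 85; 0.7 -0.7 0 0 0 0 85' 40
```

```text
clock: 1.15
position: [0.3856, -0.3999, 0.3995]
ee_rot: [1.0, -0.012, -0.003, -0.003]
ft_force: [-0.1, -1.3, -0.3]
grip_width: 0.996
```

```bash
python3 -m crank '0.15 -1 0 0 0 -0.17 85; 0.15 -1 0 0 0 0 85; 0.15 -1 0 0 0 0 85; 0.15 -1 0 0 0 0 85; 0.15 -1 0 0 0 0 85; 0.15 -1 0 0 0 0 85; 0 -1 0 0 0 0 85; 0 -1 0 0 0 0 85; 0 -1 0 0 0 0 85; 0 -0.5 0 0 0 0 85'; python3 - <<'E'
from h import *
o=get_obs();p,d=camera('wrist');cv2.imwrite('pics/w1.png',p[:,:,::-1]);P=cloud('wrist',d,o);np.savez('pics/w1.npz',P=P,pos=o['position'],q=o['ee_rot'])
print(o['position'],o['ee_rot'])
E
```

```text
clock: 2.15
position: [0.4231, -0.0006, 0.399]
ee_rot: [1.0, 0.004, -0.004, -0.003]
ft_force: [0.4, 0.2, -0.6]
grip_width: 0.993
[ 0.4230861  -0.00061191  0.39902864] [ 0.99998034  0.00379817 -0.00382704 -0.00320012]
```

View pics/w1.png

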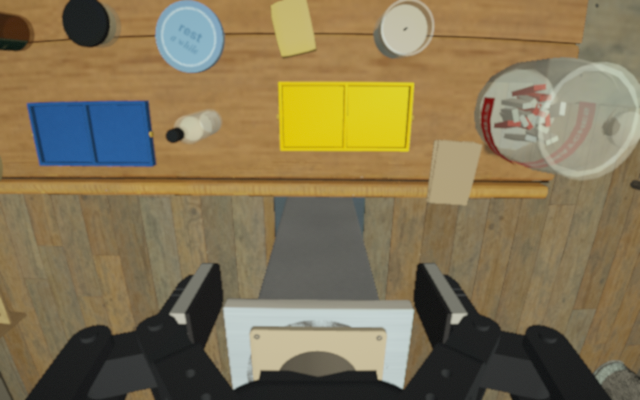

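The wrist view shows the yellow tray (345,117), blue tray (92,132), soap carton (293,27), candle (405,28), white bottle (195,127), coasters (190,36) and tin (86,21). I'll measure them from here.

```bash
cat >> h.py <<'E'
def boxm(n,img,lo,hi,roi,z,o=None):
    hsv=cv2.cvtColor(img,cv2.COLOR_BGR2HSV);x0,y0,x1,y1=roi;M=np.zeros(hsv.shape[:2],np.uint8);M[y0:y1,x0:x1]=cv2.inRange(hsv,lo,hi)[y0:y1,x0:x1]
    M=cv2.morphologyEx(M,cv2.MORPH_CLOSE,np.ones((7,7)))
    cs,_=cv2.findContours(M,cv2.RETR_EXTERNAL,cv2.CHAIN_APPROX_NONE);k=max(cs,key=cv2.contourArea).reshape(-1,2)
    W=onplane(n,k,z,o)[:,:2]*1000;(cx,cy),(w,h),a=cv2.minAreaRect(W.astype(np.float32))
    (ex,ey),r=cv2.minEnclosingCircle(W.astype(np.float32))
    print('rect',round(cx,1),round(cy,1),'size',round(w,1),round(h,1),'ang',round(a,1),'| circ',round(ex,1),round(ey,1),'d',round(2*r,1),'px',cv2.boundingRect(k));return k
E
python3 - <<'E'
from h import *
z=np.load('pics/w1.npz');o=dict(position=z['pos'],ee_rot=z['q']);P=z['P'];img=cv2.imread('pics/w1.png')
hsv=cv2.cvtColor(img,cv2.COLOR_BGR2HSV)
for u,v in [(300,117),(70,120),(293,27),(290,70),(190,60),(86,21),(405,28)]: print((u,v),hsv[v,u],P[v,u].round(3))
boxm('wrist',img,(22,150,100),(35,255,255),(260,70,430,165),.013,o)
boxm('wrist',img,(105,130,40),(125,255,255),(10,90,165,175),.013,o)
boxm('wrist',img,(20,70,170),(32,160,255),(265,0,322,65),.026,o)
boxm('wrist',img,(90,30,120),(115,200,255),(150,0,230,80),.013,o)
boxm('wrist',img,(0,0,0),(180,255,60),(55,0,115,55),.041,o)
t=cv2.imread('pics/top0.png')
print('top')
boxm('top',t,(22,150,100),(35,255,255),(335,195,410,240),.013)
boxm('top',t,(105,80,30),(130,255,255),(215,200,300,250),.013)
boxm('top',t,(0,0,0),(180,255,65),(255,165,285,195),.041)
boxm('top',t,(0,0,0),(180,255,75),(215,165,245,195),.09)
E
```

```text
(300, 117) [ 27 233 221] [0.46  0.027 0.003]
(70, 120) [106 183 146] [0.458 0.351 0.004]
(293, 27) [ 25 106 197] [0.568 0.033 0.024]
(290, 70) [ 18 132 162] [ 0.52   0.04  -0.001]
(190, 60) [ 99  72 198] [0.532 0.166 0.01 ]
(86, 21) [105  30  34] [0.579 0.28  0.041]
(405, 28) [ 27  35 130] [ 0.564 -0.094  0.055]
rect 461.4 -32.3 size 90.5 177.5 ang 0.6 | circ 461.1 -32.7 d 195.2 px (277, 81, 138, 71)
rect 439.0 317.6 size 176.1 86.6 ang 89.3 | circ 439.4 317.6 d 193.5 px (28, 102, 127, 64)
rect 569.8 33.8 size 63.7 46.2 ang 11.8 | circ 569.4 33.8 d 72.1 px (271, 0, 45, 56)
rect 559.7 164.3 size 85.3 84.2 ang 43.7 | circ 561.2 164.5 d 88.2 px (155, 0, 69, 72)
rect 576.1 280.8 size 58.8 52.0 ang 86.3 | circ 579.6 279.7 d 62.0 px (63, 0, 46, 47)
top
rect 417.3 0.5 size 27.5 0.0 ang 89.5 | circ 417.3 0.5 d 27.5 px (357, 232, 10, 1)
rect 438.3 320.2 size 173.0 86.5 ang 89.7 | circ 437.9 320.1 d 190.4 px (229, 212, 57, 29)
rect 577.4 283.4 size 54.9 53.2 ang 26.8 | circ 577.2 283.8 d 57.8 px (259, 171, 19, 18)
rect 567.3 399.3 size 65.1 41.6 ang 45.3 | circ 566.9 399.5 d 65.3 px (219, 171, 18, 19)
```

Sizes match what was given:

| Object | Centre (mm) | Measured size |
|---|---|---|
| Soap carton | (570, 34), yaw about 11° | 64x46 mm |
| Blue tray | (439, 318) | – |
| Yellow tray | (461, -32.5) | – |

Soap first.

```bash
python3 -m crank '0.92 -0.22 0.5 0 0 0 75; 0.92 -0.22 0.5 0 0 0 75; 0.92 -0.22 0.5 0 0 0 75; 0.92 -0.22 0.5 0 0 0 75; 0 0 1 0 0 -0.66 75; 0 0 1 0 0 -0.66 75; 0 0 0.6 0 0 0 75; 0 0 0.6 0 0 0 75; 0 0 0.5 0 0 0 75; 0 0 0.5 0 0 0 75'; python3 - <<'E'
from h import *
o=get_obs();p,d=camera('wrist');cv2.imwrite('pics/w2.png',p[:,:,::-1]);np.savez('pics/w2.npz',pos=o['position'],q=o['ee_rot'])
img=p[:,:,::-1].copy()
print(R.from_quat(o['ee_rot']).as_matrix()[:,0].round(3))
boxm('wrist',img,(20,70,150),(32,170,255),(200,200,440,400),.026,o)
E
```

```text
clock: 3.2
position: [0.576, 0.04, 0.142]
ee_rot: [0.995, 0.1, -0.001, -0.002]
ft_force: [0.2, -0.7, 0.6]
grip_width: 0.878
[ 0.98   0.2   -0.001]
rect 567.0 33.2 size 57.6 45.3 ang 12.7 | circ 567.6 33.0 d 69.7 px (289, 200, 78, 87)
```

View pics/w2.png

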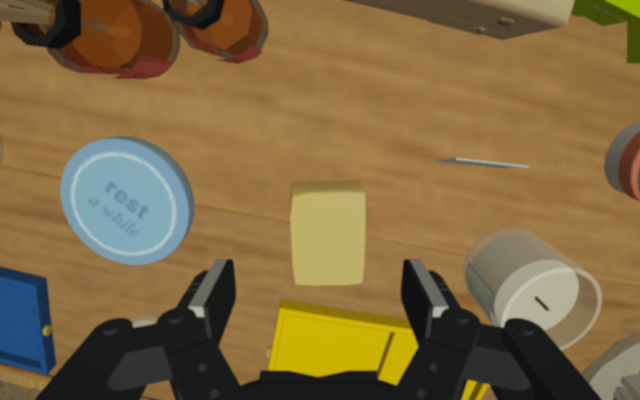

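The soap carton is centred at pixel (328,235) and square to the jaws, with coasters and candle clear on both sides. I'll descend and grip.

```bash
python3 -m crank '-0.22 0.13 0.4 0 0 0 75; 0 0 0.4 0 0 0 75; 0 0 0.4 0 0 0 75; 0 0 0.4 0 0 0 75; 0 0 0 0 0 0 30; 0 0 0 0 0 0 30; 0 0 0 0 0 0 30; 0 0 0 0 0 0 30; 0 0 0 0 0 0 30; 0 0 0 0 0 0 30' 35
```

```text
clock: 4.25
position: [0.5681, 0.0334, 0.0725]
ee_rot: [0.995, 0.1, -0.002, -0.003]
ft_force: [0.5, -0.0, -1.9]
grip_width: 0.525
```

Grip width is 44.8 mm, which is correct for the 45 mm side. I'll regrip 6 mm higher so the tips clear the tray walls.

```bash
python3 -m crank '0 0 0 0 0 0 56; 0 0 0 0 0 0 56; 0 0 -0.16 0 0 0 56; 0 0 0 0 0 0 30; 0 0 0 0 0 0 30; 0 0 0 0 0 0 30; 0 0 0 0 0 0 30; 0 0 0 0 0 0 30; 0 0 -0.5 0 0 0 30; 0 0 -0.5 0 0 0 30' 35
```

```text
clock: 5.25
position: [0.5669, 0.033, 0.1186]
ee_rot: [0.995, 0.1, -0.004, -0.003]
ft_force: [-0.0, -0.3, -0.3]
grip_width: 0.52
```

```bash
python3 -m crank '0 0 -0.7 0 0 0.72 30; 0 0 -0.7 0 0 0.72 30; -0.3 -0.95 0 0 0 0 30; -0.3 -0.95 0 0 0 0 30; -0.3 -0.95 0 0 0 0 30; -0.15 -1 0 0 0 0 30; 0 -1 0 0 0 0 30; 0 -1 0 0 0 0 30; 0 -0.2 0 0 0 0 30; 0 0 0 0 0 0 30'
```

```text
clock: 6.25
position: [0.5266, 0.2817, 0.1798]
ee_rot: [1.0, -0.007, -0.003, -0.002]
ft_force: [-0.1, 0.1, -1.9]
grip_width: 0.52
```

```bash
python3 -m crank '-0.8 0.05 0 0 0 0 30; -0.7 0.05 0 0 0 0 30; -0.69 0.05 0 0 0 0 30; 0 0 0.5 0 0 0 30; 0 0 0.5 0 0 0 30; 0 0 0.4 0 0 0 30; 0 0 0.3 0 0 0 30; 0 0 0.15 0 0 0 30; 0 0 0 0 0 0 30; 0 0 0 0 0 0 30'; python3 - <<'E'
from h import *
p,d=camera('wrist');cv2.imwrite('pics/w3.png',p[:,:,::-1])
E
```

```text
clock: 7.25
position: [0.4388, 0.2653, 0.1031]
ee_rot: [1.0, -0.014, -0.003, 0.001]
ft_force: [0.3, 0.5, -0.8]
grip_width: 0.518
```

View pics/w3.png

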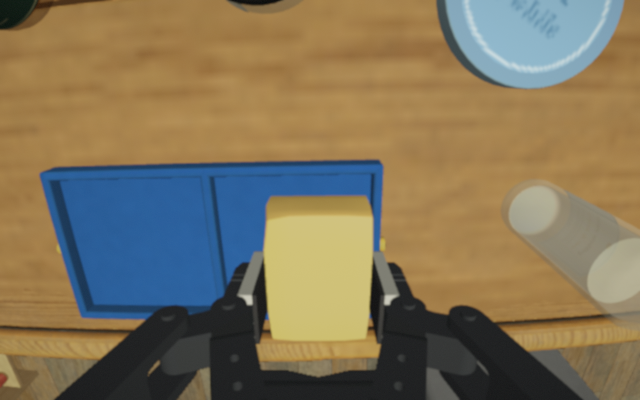

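The soap carton is held level over the right compartment but about 10 mm too far right. The tray spans columns 45–383 with its divider near 212. I'll correct in y and lower.

```bash
python3 -m crank '0 -0.28 0 0 0 -0.1 30; 0 0 0.15 0 0 0 30; 0 0 0.1 0 0 0 30; 0 0 0.1 0 0 0 30; 0 0 0 0 0 0 30; 0 0 0 0 0 0 30; 0 0 0 0 0 0 30; 0 0 0 0 0 0 30; 0 0 0 0 0 0 30; 0 0 0 0 0 0 30'
```

```text
clock: 8.3
position: [0.4398, 0.2783, 0.0894]
ee_rot: [1.0, -0.006, -0.001, 0.0]
ft_force: [-0.2, 0.1, -1.1]
grip_width: 0.519
```

```bash
python3 -m crank '0 0.06 0.06 0 0 0 30; 0 0 0.06 0 0 0 30; 0 0 0 0 0 0 30; 0 0 0 0 0 0 30; 0 0 0 0 0 0 30; 0 0 0 0 0 0 52; 0 0 0 0 0 0 52; 0 0 0 0 0 0 52; 0 0 -0.3 0 0 0 52; 0 0 -0.6 0 0 0 52'; python3 - <<'E'
from h import *
o=get_obs();p,d=camera('wrist');cv2.imwrite('pics/w4.png',p[:,:,::-1])
img=p[:,:,::-1].copy();boxm('wrist',img,(20,70,120),(32,190,255),(200,150,440,345),.031,o)
E
```

```text
clock: 9.3
position: [0.4389, 0.2746, 0.1201]
ee_rot: [1.0, -0.006, -0.003, 0.001]
ft_force: [1.7, 0.6, -0.6]
grip_width: 0.611
rect 445.5 275.7 size 44.0 66.9 ang 89.8 | circ 445.2 275.6 d 76.4 px (272, 174, 88, 120)
```

View pics/w4.png

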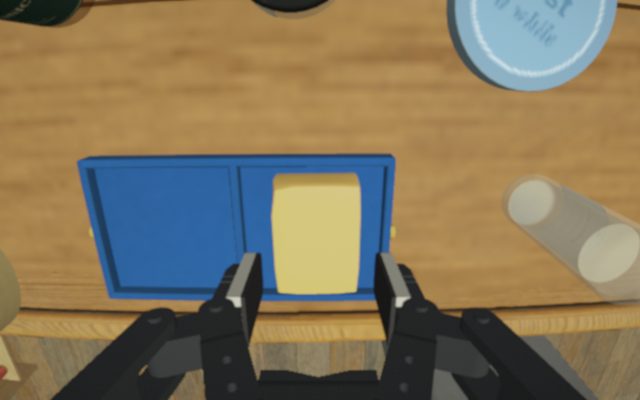

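```bash
python3 - <<'E'
from h import *
o=get_obs();img=cv2.imread('pics/w4.png')
# tray outer corners (rim z=.013) read from picture; soap top corners (z=.031)
print(onplane('wrist',[(80,158),(394,156),(110,299)],.013,o).round(4))
print(onplane('wrist',[(273,190),(361,190),(276,293),(358,293)],.031,o).round(4))
E
python3 -m crank '0 0 -1 0 0 0.05 70; 0 -0.7 -1 0 0 0 70; 0.4 -0.9 -1 0 0 0 70; 0.4 -0.9 -0.4 0 0 0 70; 0.4 -0.5 0 0 0 0 70; 0.3 0 0 0 0 0 70; 0 0 0 0 0 0 70; 0 0 0 0 0 0 70; 0 0 0 0 0 0 70; 0 0 0 0 0 0 70'
python3 - <<'E'
from h import *
o=get_obs();p,d=camera('wrist');cv2.imwrite('pics/w5.png',p[:,:,::-1]);P=cloud('wrist',d,o);np.savez('pics/w5.npz',P=P,pos=o['position'],q=o['ee_rot'])
E
```

```text
[[0.4863 0.4092 0.013 ]
 [0.4847 0.2349 0.013 ]
 [0.3936 0.4117 0.013 ]]
[[0.4718 0.2986 0.031 ]
 [0.4713 0.2545 0.031 ]
 [0.4114 0.3002 0.031 ]
 [0.411  0.2543 0.031 ]]
clock: 10.35
position: [0.5011, 0.395, 0.2707]
ee_rot: [1.0, -0.01, 0.002, -0.002]
ft_force: [-0.6, -0.2, 0.6]
grip_width: 0.823
```

View pics/w5.png

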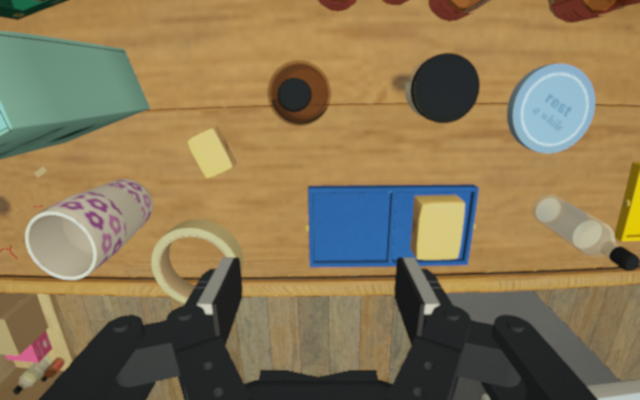

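The soap carton lies flat in the right compartment at (0.4415, 0.277); the tray rim reads centre y about 0.322. The bottle cap is at (294,95) and its body at (300,93).

```bash
python3 - <<'E'
from h import *
o=get_obs();img=cv2.imread('pics/w5.png');P=np.load('pics/w5.npz')['P']
print('cap');boxm('wrist',img,(0,0,0),(180,255,60),(275,72,315,115),.12,o)
print('body');boxm('wrist',img,(0,60,20),(13,255,130),(262,55,335,130),.077,o)
print('tin');boxm('wrist',img,(0,0,0),(180,255,60),(405,50,485,125),.041,o)
print('blue');boxm('wrist',img,(105,130,40),(125,255,255),(300,175,485,275),.013,o)
for u,v in [(294,95),(318,95),(300,115),(445,88),(300,5),(460,5)]: print(P[v,u].round(3))
print('wb cap',onplane('wrist',[(625,258)],.125,o).round(3))
E
```

```text
cap
rect 577.2 411.0 size 19.9 23.5 ang 9.8 | circ 575.5 410.9 d 24.9 px (275, 78, 36, 37)
body
rect 577.7 408.6 size 39.5 39.6 ang 88.8 | circ 577.6 408.7 d 41.5 px (273, 65, 54, 56)
tin
rect 579.3 287.9 size 55.4 57.0 ang 5.9 | circ 579.3 287.6 d 57.9 px (411, 54, 67, 68)
blue
rect 440.7 321.1 size 171.2 89.6 ang 89.4 | circ 440.5 321.2 d 191.3 px (309, 186, 169, 80)
[0.577 0.41  0.119]
[0.576 0.395 0.09 ]
[0.563 0.408 0.094]
[0.58  0.287 0.04 ]
[0.654 0.41  0.   ]
[0.642 0.284 0.053]
wb cap [[0.459 0.163 0.125]]
```

```bash
python3 - <<'E'
from h import *
P=np.load('pics/w5.npz')['P']
for u,v in [(140,100),(120,60),(145,105),(125,130),(110,40),(150,190)]: print((u,v),P[v,u].round(3))
E
python3 -m crank '0.5 -0.12 0.4 0 0 -0.12 70; 0.5 -0.12 0.4 0 0 0 70; 0.5 -0.11 0.4 0 0 0 70; 0.4 0 0.4 0 0 0 70; 0 0 0.4 0 0 0 70; 0 0 0.1 0 0 0 70; 0 0 0 0 0 0 70; 0 0 0 0 0 0 70; 0 0 0 0 0 0 70; 0 0 0 0 0 0 70'
python3 - <<'E'
from h import *
o=get_obs();p,d=camera('wrist');cv2.imwrite('pics/w6.png',p[:,:,::-1]);P=cloud('wrist',d,o);np.savez('pics/w6.npz',P=P,pos=o['position'],q=o['ee_rot'])
img=p[:,:,::-1].copy()
print('cap');boxm('wrist',img,(0,0,0),(180,255,60),(265,190,360,300),.12,o)
E
```

```text
(140, 100) [0.575 0.564 0.014]
(120, 60) [0.612 0.576 0.017]
(145, 105) [0.57  0.563 0.008]
(125, 130) [0.546 0.592 0.001]
(110, 40) [0.632 0.593 0.   ]
(150, 190) [0.482 0.576 0.   ]
clock: 11.4
position: [0.5767, 0.4089, 0.1883]
ee_rot: [1.0, -0.0, 0.004, -0.003]
ft_force: [0.7, -0.4, 0.5]
grip_width: 0.822
cap
rect 583.0 410.0 size 25.5 19.2 ang 0.2 | circ 583.0 409.8 d 25.7 px (296, 234, 43, 51)
```

View pics/w6.png

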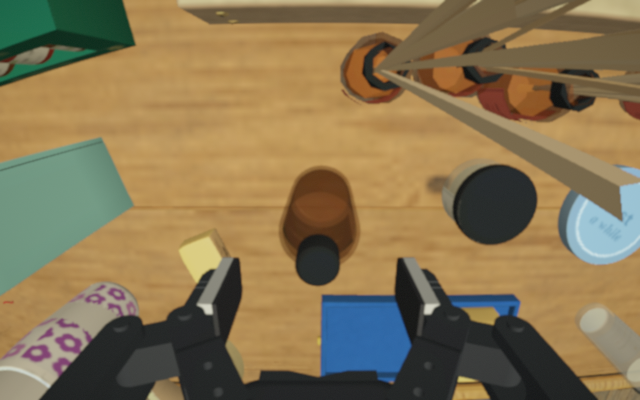

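The brown bottle is centred between the open fingers, with its cap at (318,261), and nothing is in the way. I'll descend and grip.

```bash
python3 -m crank '0.05 0 0.5 0 0 0 70; 0 0 0.4 0 0 0 70; 0 0 0.3 0 0 0 70; 0 0 0.15 0 0 0 70; 0 0 0 0 0 0 70; 0 0 0 0 0 0 35; 0 0 0 0 0 0 35; 0 0 0 0 0 0 35; 0 0 0 0 0 0 35; 0 0 0 0 0 0 35' 40
```

```text
clock: 12.45
position: [0.5793, 0.4094, 0.1311]
ee_rot: [1.0, -0.0, 0.004, -0.003]
ft_force: [0.2, -0.5, -1.8]
grip_width: 0.541
```

Width 46.2 mm is slightly under 48 at TCP z=0.131, so the pads are near the shoulder. I'll regrip 5 mm lower.

```bash
python3 -m crank '0 0 0 0 0 0 60; 0 0 0 0 0 0 60; 0 0 0.15 0 0 0 60; 0 0 0 0 0 0 60; 0 0 0 0 0 0 35; 0 0 0 0 0 0 35; 0 0 0 0 0 0 35; 0 0 0 0 0 0 35; 0 0 0 0 0 0 35; 0 0 0 0 0 0 35' 40
```

```text
clock: 13.45
position: [0.5799, 0.4096, 0.1259]
ee_rot: [1.0, -0.0, 0.005, -0.003]
ft_force: [-0.2, 0.5, 1.7]
grip_width: 0.541
```

```bash
python3 -m crank '0 0 -0.2 0 0 0 35; 0 0 -0.5 0 0 0 35; 0 0 -0.5 0 0 0 35; 0 0 -0.3 0 0 0 35; -0.6 0.2 0 0 0 0 35; -0.8 0.25 0 0 0 0 35; -0.8 0.25 0 0 0 0 35; -0.7 0.25 0 0 0 0 35; -0.5 0.15 0 0 0 0 35; 0 0 0 0 0 0 35'; python3 - <<'E'
from h import *
p,d=camera('wrist');cv2.imwrite('pics/w7.png',p[:,:,::-1])
E
```

```text
clock: 14.45
position: [0.4369, 0.3634, 0.1868]
ee_rot: [1.0, -0.0, 0.004, -0.003]
ft_force: [-0.4, -0.4, -0.8]
grip_width: 0.546
```

View pics/w7.png

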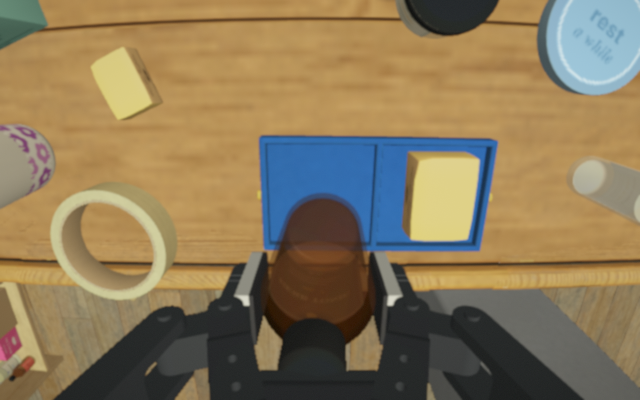

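The bottle is held upright over the left compartment. The tray spans columns 260–496 with its divider at 375. I'll cross-check the tray position, then lower.

```bash
python3 - <<'E'
from h import *
o=get_obs()
print(onplane('wrist',[(260,137),(496,140),(482,250),(375,140)],.013,o).round(4))
E
python3 -m crank '0.05 0 0.4 0 0 0 35; 0 0 0.4 0 0 0 35; 0 0 0.3 0 0 0 35; 0 0 0.15 0 0 0 35; 0 0 0 0 0 0 35; 0 0 0 0 0 0 35; 0 0 0 0 0 0 35; 0 0 0 0 0 0 35; 0 0 0 0 0 0 35; 0 0 0 0 0 0 35'
```

```text
[[0.4857 0.4062 0.013 ]
 [0.4843 0.2354 0.013 ]
 [0.396  0.2327 0.013 ]
 [0.4835 0.324  0.013 ]]
clock: 15.5
position: [0.4452, 0.3644, 0.1331]
ee_rot: [1.0, -0.002, 0.005, -0.004]
ft_force: [0.2, -0.4, -1.3]
grip_width: 0.543
```

```bash
python3 -m crank '-0.06 0 0.03 0 0 0 35; 0 0 0.03 0 0 0 35; 0 0 0 0 0 0 35; 0 0 0 0 0 0 35; 0 0 0 0 0 0 56; 0 0 0 0 0 0 56; 0 0 0 0 0 0 56; 0 0 -0.4 0 0 0 56; 0 0 -0.8 0 0 0 56; 0 0 -1 0 0 0 56'; python3 -m crank '0 0 -1 0 0 0 75; 0 0.5 -1 0 0 0 75; 0 0.9 -0.3 0 0 0 75; 0 1 0 0 0 0 75; 0.4 0.9 0 0 0 0 75; 0.4 0.9 0 0 0 0 75; 0 0.9 0 0 0 0 75; 0 0 0 0 0 0 75; 0 0 0 0 0 0 75; 0 0 0 0 0 0 75'
python3 - <<'E'
from h import *
o=get_obs();p,d=camera('wrist');cv2.imwrite('pics/w8.png',p[:,:,::-1]);P=cloud('wrist',d,o);np.savez('pics/w8.npz',P=P,pos=o['position'],q=o['ee_rot'])
p,d=camera('scene');cv2.imwrite('pics/s8.png',cv2.resize(p[180:310,180:460,::-1],None,fx=2.5,fy=2.5))
E
```

```text
clock: 16.5
position: [0.4402, 0.3625, 0.2189]
ee_rot: [1.0, -0.002, 0.002, -0.002]
ft_force: [0.8, 0.1, 0.9]
grip_width: 0.658
clock: 17.5
position: [0.4707, 0.1559, 0.3332]
ee_rot: [1.0, 0.002, 0.012, -0.007]
ft_force: [0.2, -0.3, 0.4]
grip_width: 0.881
```

View pics/w8.png

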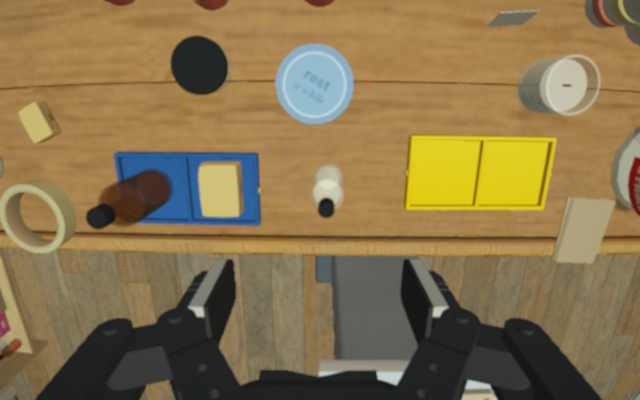

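View pics/s8.png

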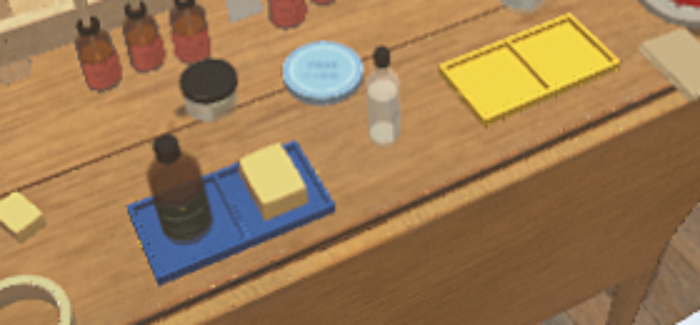

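The blue kit stands as wanted: bottle upright in the left compartment, soap flat in the right. I'll check the numbers and locate the tin.

```bash
python3 - <<'E'
from h import *
z=np.load('pics/w8.npz');o=dict(position=z['pos'],ee_rot=z['q']);P=z['P'];img=cv2.imread('pics/w8.png')
print('cap',onplane('wrist',[(101,217)],.125,o).round(3),P[217,101].round(3))
print('tin');boxm('wrist',img,(0,0,0),(180,255,60),(160,25,240,105),.041,o)
print('blue');boxm('wrist',img,(105,130,40),(125,255,255),(110,145,265,230),.013,o)
print('yel');boxm('wrist',img,(22,150,100),(35,255,255),(395,130,570,220),.013,o)
print('candle rim',onplane('wrist',[(570,85)],.06,o).round(3),P[85,570].round(3))
E
```

```text
cap [[0.444 0.357 0.125]] [0.444 0.358 0.123]
tin
rect 578.7 282.7 size 56.7 54.8 ang 88.7 | circ 578.9 282.6 d 57.6 px (172, 37, 55, 57)
blue
rect 439.8 319.1 size 173.0 88.2 ang 89.7 | circ 441.2 318.8 d 190.4 px (115, 153, 145, 72)
yel
rect 461.8 -30.9 size 91.3 179.3 ang 0.4 | circ 462.0 -31.0 d 197.2 px (404, 135, 153, 76)
candle rim [[ 0.565 -0.091  0.06 ]] [ 0.565 -0.095  0.054]
```

```bash
python3 - <<'E'
from h import *
z=np.load('pics/w6.npz');P=z['P']
for u,v in [(450,100),(500,127),(550,160),(600,195),(380,65),(375,50),(460,60),(540,90)]: print((u,v),P[v,u].round(3))
P=np.load('pics/w8.npz')['P']; 
m=(P[...,2]>.045)&(P[...,0]>.55)&(P[...,1]>.2)&(P[...,1]<.36);print(P[m].min(0) if m.any() else None)
P=np.load('pics/w5.npz')['P']
m=(P[...,2]>.03)&(P[...,0]>.615)&(P[...,1]>.2)&(P[...,1]<.36)&(P[...,2]<.3);print(P[m].min(0),P[m].max(0))
m&=P[...,0]<.64;print(m.sum())
E
```

```text
(450, 100) [0.656 0.387 0.199]
(500, 127) [0.658 0.409 0.258]
(550, 160) [0.658 0.409 0.258]
(600, 195) [0.658 0.409 0.258]
(380, 65) [0.667 0.382 0.099]
(375, 50) [0.675 0.383 0.084]
(460, 60) [0.663 0.381 0.187]
(540, 90) [0.658 0.288 0.069]
[0.63747194 0.27018599 0.04542389]
[0.63740628 0.26278142 0.03005723] [0.65051668 0.32934387 0.06407831]
92
```

Fixed goods behind begin at x=0.637, so the gripper at x≈0.578 clears them. Moving over the tin.

```bash
python3 -m crank '0 0 0 -0.1 -0.17 0 80; 0.5 -0.65 0.3 0 0 0 80; 0.55 -0.65 0.4 0 0 0 80; 0.55 -0.65 0.6 0 0 0 80; 0.55 -0.65 0.6 0 0 0 80; 0.5 -0.55 0.6 0 0 0 80; 0 0 0.7 0 0 0 80; 0 0 0.7 0 0 0 80; 0 0 0.4 0 0 0 80; 0 0 0 0 0 0 80'
python3 - <<'E'
from h import *
o=get_obs();p,d=camera('wrist');cv2.imwrite('pics/w9.png',p[:,:,::-1]);P=cloud('wrist',d,o)
img=p[:,:,::-1].copy()
print('tin');boxm('wrist',img,(0,0,0),(180,255,60),(245,150,400,310),.041,o)
E
```

```text
clock: 18.6
position: [0.5769, 0.2968, 0.1516]
ee_rot: [1.0, 0.007, -0.005, 0.002]
ft_force: [-0.5, -0.8, -1.7]
grip_width: 0.936
tin
rect 581.9 285.1 size 57.0 55.2 ang 0.6 | circ 581.8 285.4 d 57.6 px (290, 175, 97, 93)
```

View pics/w9.png

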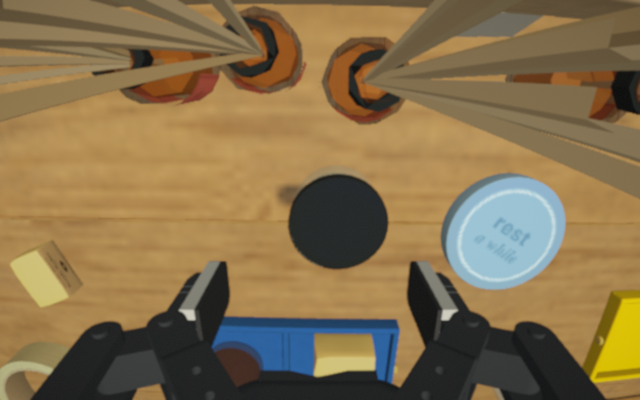

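The lid is at (338,221), so the jaws need to shift 12 mm right (towards -y).

```bash
python3 -m crank '0.05 0.29 0 0 0 0 80; 0 0 0.5 0 0 0 80; 0 0 0.5 0 0 0 80; 0 0 0.35 0 0 0 80; 0 0 0.15 0 0 0 80; 0 0 0 0 0 0 40; 0 0 0 0 0 0 40; 0 0 0 0 0 0 40; 0 0 0 0 0 0 40; 0 0 0 0 0 0 40' 35
```

```text
clock: 19.65
position: [0.5861, 0.2828, 0.1045]
ee_rot: [1.0, 0.005, 0.004, -0.0]
ft_force: [0.3, 0.2, -0.5]
grip_width: 0.64
```

TCP z is 0.1045, too high to have a proper grip. I'll open, lower and close again.

```bash
python3 -m crank '0 0 0 0 0 0 80; 0 0 0 0 0 0 80; 0 0 0 0 0 0 80; 0 0 0 0 0 0 80; -0.08 0 0 0 0 0 80; 0 0 0 0 0 0 80; 0 0 0 0 0 0 80; 0 0 0 0 0 0 80; 0 0 0 0 0 0 80; 0 0 0 0 0 0 80'
python3 - <<'E'
from h import *
o=get_obs();p,d=camera('wrist');cv2.imwrite('pics/w10.png',p[:,:,::-1]);P=cloud('wrist',d,o)
img=p[:,:,::-1].copy()
print('tin');boxm('wrist',img,(0,0,0),(180,255,60),(240,200,400,345),.041,o)
E
```

```text
clock: 20.65
position: [0.5826, 0.2831, 0.105]
ee_rot: [1.0, 0.005, 0.004, -0.0]
ft_force: [0.4, -0.1, 0.0]
grip_width: 0.939
tin
rect 584.0 283.6 size 57.5 55.6 ang 28.5 | circ 584.1 283.7 d 58.3 px (257, 214, 124, 114)
```

View pics/w10.png

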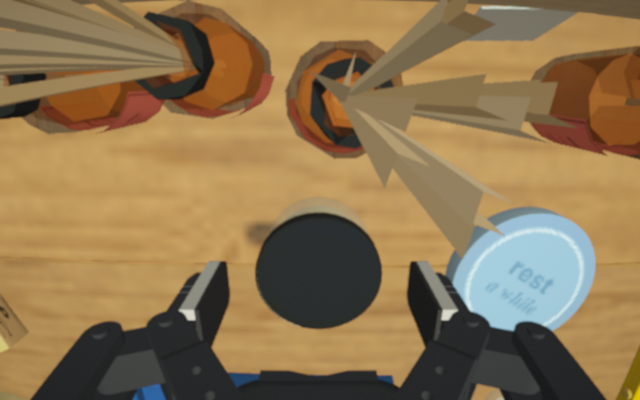

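The tin is undisturbed and centred, lid at (319,270), with the right finger clear of the coasters. I'll lower 21 mm.

```bash
python3 -m crank '0 0 0.2 0 0 0 80; 0 0 0.2 0 0 0 80; 0 0 0.1 0 0 0 80; 0 0 0.05 0 0 0 80; 0 0 0 0 0 0 40; 0 0 0 0 0 0 40; 0 0 0 0 0 0 40; 0 0 0 0 0 0 40; 0 0 0 0 0 0 40; 0 0 0 0 0 0 40' 35
```

```text
clock: 21.7
position: [0.5827, 0.2831, 0.0808]
ee_rot: [1.0, 0.005, 0.004, -0.0]
ft_force: [-0.2, 0.3, -0.6]
grip_width: 0.651
```

```bash
python3 -m crank '0 0 -0.2 0 0 0 40; 0 0 -0.5 0 0 0 40; 0 0 -0.6 0 0 0 40; -0.1 0.4 -0.5 0 0 0 40; -0.1 0.8 0 0 0 0 40; 0 0.9 0 0 0 0 40; 0 0.9 0 0 0 0 40; 0 0.9 0 0 0 0 40; 0 0.8 0 0 0 0 40; 0 0.6 0 0 0 0 40'
python3 - <<'E'
from h import *
p,d=camera('wrist');cv2.imwrite('pics/w11.png',p[:,:,::-1])
E
```

```text
clock: 22.7
position: [0.5757, 0.0698, 0.1612]
ee_rot: [1.0, 0.01, 0.006, -0.002]
ft_force: [0.4, -0.1, -1.5]
grip_width: 0.659
```

View pics/w11.png

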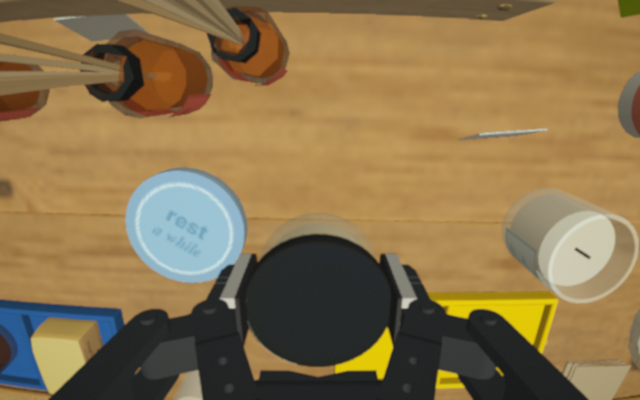

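```bash
python3 -m crank '0 0.7 0 0 0 0 40; -0.3 0.6 0 0 0 0.1 40; -0.7 0.05 0 0 0 0 40; -0.7 0 0 0 0 0 40; -0.7 0 0 0 0 0 40; -0.4 0 0.2 0 0 0 40; 0 0 0.4 0 0 0 40; 0 0 0.4 0 0 0 40; 0 0 0.2 0 0 0 40; 0 0 0 0 0 0 40'
python3 - <<'E'
from h import *
o=get_obs();p,d=camera('wrist');cv2.imwrite('pics/w12.png',p[:,:,::-1]);np.savez('pics/w12.npz',pos=o['position'],q=o['ee_rot'])
E
```

```text
clock: 23.75
position: [0.4632, 0.008, 0.116]
ee_rot: [1.0, -0.002, 0.01, 0.0]
ft_force: [-0.6, 0.8, -0.5]
grip_width: 0.655
```

View pics/w12.png

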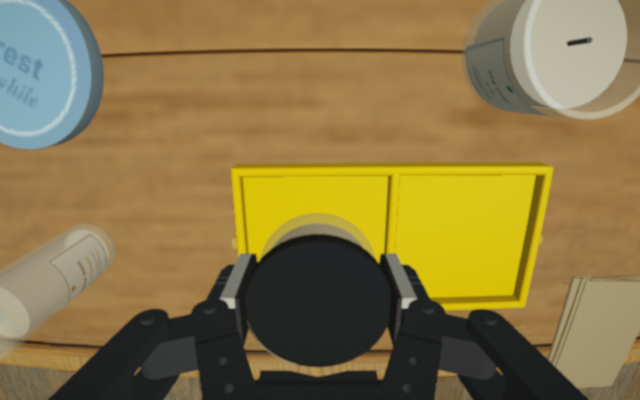

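```bash
python3 - <<'E'
from h import *
o=get_obs()
print(onplane('wrist',[(233,168),(552,165),(524,307),(393,167)],.013,o).round(4))
E
python3 -m crank '0 0 0 0 -0.14 0 40; 0 0 0 0 0 0 40; 0 0 0.2 0 0 0 40; 0 0 0.2 0 0 0 40; 0 0 0 0 0 0 40; 0 0 0 0 0 0 40; 0 0 0 0 0 0 40; 0 0 0 0 0 0 40; 0 0 0 0 0 0 40; 0 0 0 0 0 0 40'
```

```text
[[ 0.5058  0.0527  0.013 ]
 [ 0.5075 -0.1184  0.013 ]
 [ 0.4178 -0.1196  0.013 ]
 [ 0.506  -0.0311  0.013 ]]
clock: 24.8
position: [0.4651, 0.0083, 0.1012]
ee_rot: [1.0, -0.002, 0.001, 0.0]
ft_force: [0.5, -0.9, -0.8]
grip_width: 0.659
```

```bash
python3 -m crank '-0.08 -0.06 0.1 0 0 0 40; 0 0 0.1 0 0 0 40; 0 0 0.1 0 0 0 40; 0 0 0.03 0 0 0 40; 0 0 0 0 0 0 40; 0 0 0 0 0 0 40; 0 0 0 0 0 0 40; 0 0 0 0 0 0 40; 0 0 0 0 0 0 40; 0 0 0 0 0 0 40'
```

```text
clock: 25.8
position: [0.4618, 0.0109, 0.087]
ee_rot: [1.0, -0.002, 0.001, 0.0]
ft_force: [-1.0, -1.0, -0.4]
grip_width: 0.66
```

```bash
python3 -m crank '0 0 0.03 0 0 0 40; 0 0 0 0 0 0 40; 0 0 0 0 0 0 60; 0 0 0 0 0 0 66; 0 0 0 0 0 0 66; 0 0 0 0 0 0 66; 0 0 0 0 0 0 66; 0 0 -0.5 0 0 0 66; 0 0 -0.8 0 0 0 66; 0 0 -0.9 0 0 0 66'
python3 - <<'E'
from h import *
o=get_obs();p,d=camera('wrist');cv2.imwrite('pics/w13.png',p[:,:,::-1])
img=p[:,:,::-1].copy()
print('tin');boxm('wrist',img,(0,0,0),(180,255,60),(250,180,390,310),.046,o)
E
```

```text
clock: 26.8
position: [0.4589, 0.011, 0.1721]
ee_rot: [1.0, -0.001, -0.003, -0.0]
ft_force: [0.4, 0.5, 0.3]
grip_width: 0.774
tin
rect 459.5 11.5 size 55.5 52.1 ang 89.9 | circ 461.9 11.4 d 57.1 px (273, 180, 91, 79)
```

View pics/w13.png

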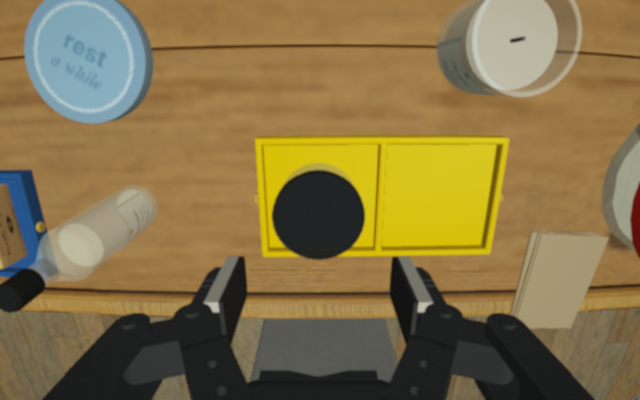

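The tin sits flat in the left compartment at (0.462, 0.011), and its lid at (319,214) is well inside the walls. Now the candle.

```bash
python3 -m crank '0.5 0.5 0 0 0 0 85; 0.6 0.55 0 0 0 0 85; 0.6 0.55 0 0 0 0 85; 0.6 0.55 0 0 0 0 85; 0.35 0.4 0 0 0 0 85; 0 0 0 0 0 0 85; 0 0 0 0 0 0 85; 0 0 0 0 0 0 85; 0 0 0 0 0 0 85; 0 0 0 0 0 0 85'
python3 - <<'E'
from h import *
o=get_obs();p,d=camera('wrist');cv2.imwrite('pics/w14.png',p[:,:,::-1]);P=cloud('wrist',d,o);np.savez('pics/w14.npz',P=P)
m=(P[...,2]>.03)&(P[...,0]>.6)&(P[...,1]>-.18)&(P[...,1]<0.05);print(P[m].min(0) if m.any() else None)
E
```

```text
clock: 27.85
position: [0.5715, -0.0921, 0.1809]
ee_rot: [1.0, 0.001, 0.004, 0.001]
ft_force: [0.7, 0.5, 0.4]
grip_width: 0.994
[ 0.63026076 -0.17999477  0.03000952]
```

View pics/w14.png

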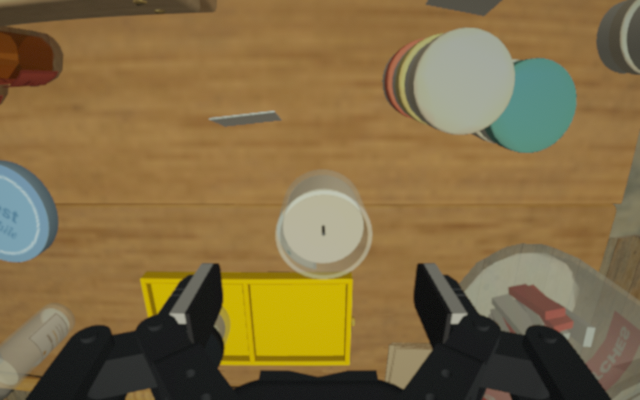

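```bash
python3 - <<'E'
from h import *
o=get_obs();P=np.load('pics/w14.npz')['P']
print(onplane('wrist',[(276,232),(372,232),(324,278),(324,232)],.06,o).round(4), P[220,310].round(3),P[100,390].round(3))
img=cv2.imread('pics/w14.png');hsv=cv2.cvtColor(img,cv2.COLOR_BGR2HSV);print(hsv[220,310])
print(onplane('wrist',[(283,228),(364,228)],.05,o).round(4))
E
```

```text
[[ 0.5684 -0.0664  0.06  ]
 [ 0.5684 -0.125   0.06  ]
 [ 0.5363 -0.0959  0.06  ]
 [ 0.5684 -0.0957  0.06  ]] [ 0.569 -0.087  0.042] [ 0.645 -0.14   0.018]
[ 26  39 183]
[[ 0.5668 -0.0697  0.05  ]
 [ 0.5668 -0.1215  0.05  ]]
```

The candle rim spans columns 276–372, i.e. 58.6 mm at z=60, which matches. Centre (0.567, -0.0955).

```bash
python3 -m crank '-0.11 0.09 0 0 0 0 85; 0 0 0.5 0 0 0 85; 0 0 0.6 0 0 0 85; 0 0 0.6 0 0 0 85; 0 0 0.3 0 0 0 85; 0 0 0.2 0 0 0 85; 0 0 0 0 0 0 85; 0 0 0 0 0 0 85; 0 0 0 0 0 0 85; 0 0 0 0 0 0 85' 35
```

```text
clock: 28.9
position: [0.5682, -0.0968, 0.0947]
ee_rot: [1.0, 0.001, 0.007, 0.002]
ft_force: [0.2, -0.5, -0.0]
grip_width: 0.994
```

```bash
python3 -m crank '0 0 0.12 0 -0.1 0 85; 0 0 0.12 0 0 0 85; 0 0 0 0 0 0 85; 0 0 0 0 0 0 45; 0 0 0 0 0 0 45; 0 0 0 0 0 0 45; 0 0 0 0 0 0 45; 0 0 0 0 0 0 45; 0 0 0 0 0 0 45; 0 0 0 0 0 0 45' 40
python3 - <<'E'
from h import *
p,d=camera('wrist');cv2.imwrite('pics/w15.png',p[:,:,::-1])
E
```

```text
clock: 29.9
position: [0.5691, -0.0967, 0.0855]
ee_rot: [1.0, 0.001, 0.001, 0.002]
ft_force: [0.5, -0.4, 0.7]
grip_width: 0.688
```

View pics/w15.png

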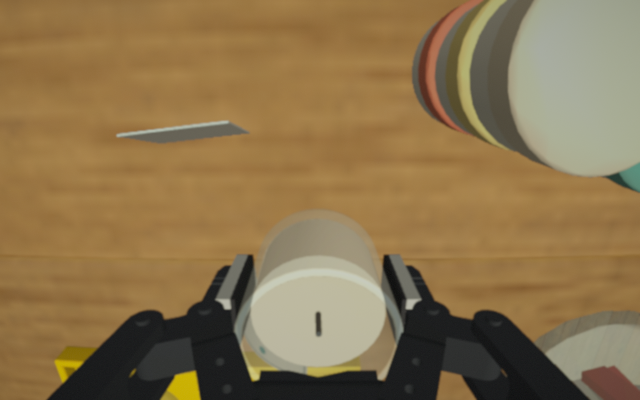

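The candle is gripped at 58.8 mm. Lift and carry to the right compartment.

```bash
python3 -m crank '0 0 -0.2 0 0 0 45; 0 0 -0.4 0 0 0 45; 0 0 -0.5 0 0 0 45; 0 0 -0.4 0 0 0 45; -0.5 -0.1 0 0 0 0 45; -0.6 -0.15 0 0 0 0 45; -0.6 -0.15 0 0 0 0 45; -0.6 -0.15 0 0 0 0 45; -0.3 0 0 0 0 0 45; 0 0 0 0 0 0 45'
python3 - <<'E'
from h import *
p,d=camera('wrist');cv2.imwrite('pics/w16.png',p[:,:,::-1])
E
```

```text
clock: 30.95
position: [0.4627, -0.074, 0.1572]
ee_rot: [1.0, 0.002, 0.004, 0.004]
ft_force: [0.3, -0.0, -2.0]
grip_width: 0.688
```

View pics/w16.png

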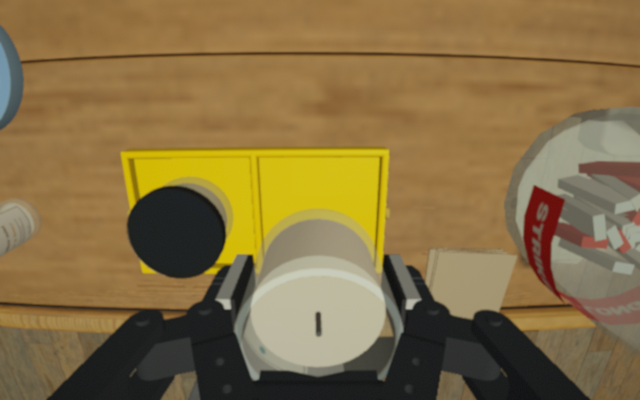

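The candle is level over the right compartment (divider at column 255, right wall at 388). The tin stays seated. Lowering.

```bash
python3 - <<'E'
from h import *
o=get_obs();print(onplane('wrist',[(122,153),(255,152),(388,150)],.013,o).round(4))
E
python3 -m crank '0 0 0.3 0 -0.05 0 45; 0 0 0.4 0 0 0 45; 0 0 0.4 0 0 0 45; 0 0 0.2 0 0 0 45; 0 0 0.1 0 0 0 45; 0 0 0 0 0 0 45; 0 0 0 0 0 0 45; 0 0 0 0 0 0 45; 0 0 0 0 0 0 45; 0 0 0 0 0 0 45'
```

```text
[[ 0.5053  0.0525  0.013 ]
 [ 0.5054 -0.0346  0.013 ]
 [ 0.5069 -0.119   0.013 ]]
clock: 32.0
position: [0.4697, -0.0751, 0.0992]
ee_rot: [1.0, 0.001, 0.003, 0.003]
ft_force: [0.1, 0.4, -1.9]
grip_width: 0.684
```

```bash
python3 -m crank '-0.15 0 0.05 0 -0.05 0 45; 0 0 0.08 0 0 0 45; 0 0 0.06 0 0 0 45; 0 0 0 0 0 0 45; 0 0 0 0 0 0 45; 0 0 0 0 0 0 45; 0 0 0 0 0 0 45; 0 0 0 0 0 0 45; 0 0 0 0 0 0 45; 0 0 0 0 0 0 45'
```

```text
clock: 33.0
position: [0.4634, -0.0753, 0.0914]
ee_rot: [1.0, 0.001, -0.001, 0.003]
ft_force: [-0.8, -0.8, -2.1]
grip_width: 0.689
```

```bash
python3 -m crank '0 0 0.02 0 0 0 45; 0 0 0 0 0 0 45; 0 0 0 0 0 0 62; 0 0 0 0 0 0 66; 0 0 0 0 0 0 66; 0 0 0 0 0 0 66; 0 0 0 0 0 0 66; 0 0 -0.4 0 0 0 66; 0 0 -0.8 0 0 0 66; 0 0 -0.9 0 0 0 66'
python3 -m crank '0 0 -1 0 0 0 70; -0.3 -0.4 -1 0 0 0 70; -0.2 -0.9 -0.8 0 0 0 70; 0 -0.9 -0.5 0 0 0 70; 0 -0.9 0 0 0 0 70; 0 -0.9 0 0 0 0 70; 0 -0.6 0 0 0 0 70; 0 0 0 0 0 0 70; 0 0 0 0 0 0 70; 0 0 0 0 0 0 70'
python3 - <<'E'
from h import *
o=get_obs();p,d=camera('wrist');cv2.imwrite('pics/w17.png',p[:,:,::-1]);P=cloud('wrist',d,o);np.savez('pics/w17.npz',P=P,pos=o['position'],q=o['ee_rot'])
p,d=camera('scene');cv2.imwrite('pics/s17.png',cv2.resize(p[170:310,180:480,::-1],None,fx=2.5,fy=2.5))
E
```

```text
clock: 34.0
position: [0.4612, -0.0743, 0.1731]
ee_rot: [1.0, 0.001, -0.005, 0.002]
ft_force: [1.1, -0.1, -0.4]
grip_width: 0.77
clock: 35.0
position: [0.4417, 0.1167, 0.3166]
ee_rot: [1.0, 0.0, 0.001, 0.003]
ft_force: [0.3, -0.3, -0.7]
grip_width: 0.817
```

View pics/w17.png

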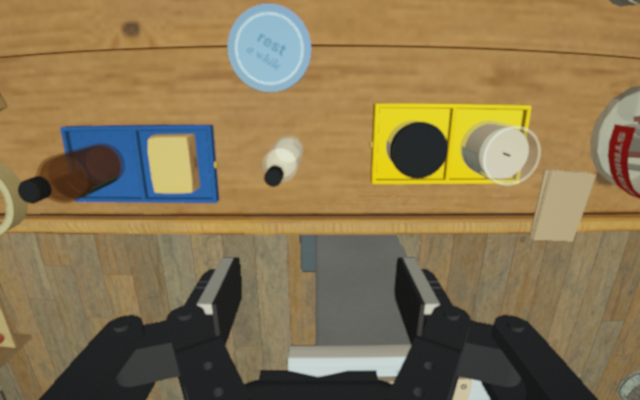

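View pics/s17.png

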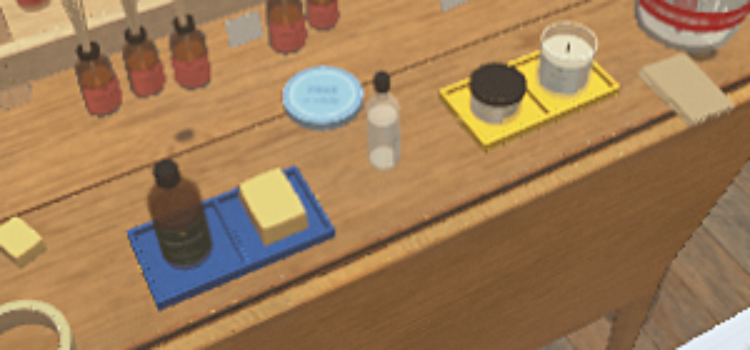

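Everything appears placed. Final numeric check:

```bash
python3 - <<'E'
from h import *
z=np.load('pics/w17.npz');o=dict(position=z['pos'],ee_rot=z['q']);img=cv2.imread('pics/w17.png')
print('cap',onplane('wrist',[(36,189)],.125,o).round(3))
print('tin');boxm('wrist',img,(0,0,0),(180,255,60),(380,115,455,185),.046,o)
print('candle rim',onplane('wrist',[(477,155),(540,155),(508,155),(508,186)],.065,o).round(4))
print('yel');boxm('wrist',img,(22,150,100),(35,255,255),(365,95,540,195),.013,o)
print('blue');boxm('wrist',img,(105,130,40),(125,255,255),(50,115,225,210),.013,o)
print('soap');boxm('wrist',img,(20,70,150),(32,170,255),(140,120,210,205),.031,o)
print('coast');boxm('wrist',img,(90,30,120),(115,200,255),(220,0,320,100),.013,o)
E
```

```text
cap [[0.445 0.354 0.125]]
tin
rect 461.3 13.8 size 55.9 54.3 ang 38.2 | circ 460.8 13.7 d 57.7 px (391, 123, 56, 54)
candle rim [[ 0.4603 -0.0389  0.065 ]
 [ 0.4611 -0.104   0.065 ]
 [ 0.4606 -0.0705  0.065 ]
 [ 0.429  -0.076   0.065 ]]
yel
rect 461.4 -30.9 size 91.0 178.1 ang 0.4 | circ 462.2 -31.5 d 194.9 px (370, 103, 162, 82)
blue
rect 439.4 318.6 size 174.7 87.4 ang 89.2 | circ 439.3 318.4 d 193.5 px (62, 126, 156, 76)
soap
rect 443.5 273.3 size 47.8 62.8 ang 89.3 | circ 444.0 272.3 d 76.8 px (148, 135, 45, 58)
coast
rect 559.9 165.3 size 84.1 84.0 ang 24.8 | circ 559.8 165.4 d 85.0 px (228, 4, 83, 88)
```

```bash
python3 -c "
from workcell import *
print(hand_in());print(get_obs()['clock'])"
```

```text
the job is handed in; nothing more can be done
None
the job is handed in; nothing more can be done
```

Both kits are made up and the job is handed in, at about 35 s on the robot's clock. The hand-in gave no verdict.

The soap carton and brown bottle went into the blue tray first, then the tin and candle into the yellow tray.

In the last wrist picture, positions measured from each tray's centre were all inside the limits:

| Item | Tray | x (mm) | y (mm) |
|---|---|---|---|
| Brown bottle | blue | +6 | +35 |
| Soap carton | blue | +4 | -45 |
| Black-lidded tin | yellow | 0 | +45 |
| Glass candle | yellow | -1 | -40 |

- **Upright and released:** the wrist and scene pictures showed all four upright and seated in their compartments. The gripper was clear and well above everything. I judged height and tilt by eye and did not measure them.
- **Left alone:** the coaster pack was within 1–2 mm of where it was first measured. The white bottle stood where it began by eye; I did not measure it at the end.
- **Mended on the way:** I regripped the soap and bottle at a better height. The first close on the tin was too high, so I opened, checked it was undisturbed, and gripped lower.
- **Disagreements:** separate views differed by about 3–5 mm in y at most (blue tray centre 318–322 mm, bottle 354–358 mm). That is inside the placing tolerances.

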